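# Load threaded collars onto the sprung batch scale

## Task

Make up a batch on the scale: thread steel collars from the shallow blue tray of four (not from the deep tote) over the pan's upright brass spindle, one at a time, letting go of each, until the red pointer has sunk into the green band, and stop there, with every collar you used lying down on the spindle's stack and everything let go. Feel your way gently: the spindle stands off the middle of the pan, and the pan must never be pressed down to the red overload line nor the spindle be shoved hard. Leave the green band where it is set and do not disturb the loupe, the plug gauge and the oil bottle.

Things in the scene. Friction and masses are not known exactly. Their poses are not given: they have to be found in the camera images.
- pan: Dark steel scale pan, 90 mm across, 4 mm thick. Origin: centre of its underside, z up, 131 mm above the table when empty; sinks straight down on a spring, 5.75 mm per N. On it stands a fixed brass spindle, 15 mm in diameter, 50 mm tall above the top face (top 3 mm chamfered to 10 mm), its axis 5 mm from the pan's centre in a direction that varies and is not measured: find it by sight or feel.
- scale: Fixed scale housing under the pan: cream block 140 (x) x 175 (y) x 50 mm tall, origin on the table below the pan's centre. On its +y side an upright aluminium column, 34 mm wide, 12 mm thick, 68 to 102 mm from the pan's axis, top 150 mm above the table; ticks, green band and red overload line (42 mm below the empty pointer) are on its +x face. The pan hits a stop at 48 mm.
- pointer (a point): Tip of the red pointer (2.5 mm thick) that moves with the pan in front of the column's +x face; 2 mm above the pan's underside, so 133 mm above the table when the pan is empty.
- mark (a point): Centre of the green band, a friction clip on the column, 11 mm high (5.5 mm above and below this point). Set 18 to 27 mm below the empty pointer. The pointer is in the band when its height is within 5.5 mm of this point's height. Two or three collars bring it there.
- collar0: Steel collar, outside diameter 44 mm, plain bore 18 mm right through, 16 mm high, about 0.16 kg (15 percent more or less; sinks the pan 7.5 to 10.5 mm). Origin: centre of its underside, z up along the bore. Starts flat in a blue tray (230 x 230 mm, floor 5 mm, rim 20 mm above the table), about 100 mm from its neighbours. All four collars are alike.
- collar1: Steel collar, outside diameter 44 mm, plain bore 18 mm right through, 16 mm high, about 0.16 kg (15 percent more or less; sinks the pan 7.5 to 10.5 mm). Origin: centre of its underside, z up along the bore. Starts flat in a blue tray (230 x 230 mm, floor 5 mm, rim 20 mm above the table), about 100 mm from its neighbours. All four collars are alike.
- collar2: Steel collar, outside diameter 44 mm, plain bore 18 mm right through, 16 mm high, about 0.16 kg (15 percent more or less; sinks the pan 7.5 to 10.5 mm). Origin: centre of its underside, z up along the bore. Starts flat in a blue tray (230 x 230 mm, floor 5 mm, rim 20 mm above the table), about 100 mm from its neighbours. All four collars are alike.
- collar3: Steel collar, outside diameter 44 mm, plain bore 18 mm right through, 16 mm high, about 0.16 kg (15 percent more or less; sinks the pan 7.5 to 10.5 mm). Origin: centre of its underside, z up along the bore. Starts flat in a blue tray (230 x 230 mm, floor 5 mm, rim 20 mm above the table), about 100 mm from its neighbours. All four collars are alike.
- loupe: Black inspection loupe standing upright, 40 mm across, 43 mm tall; origin under its centre. Bystander.
- plug_gauge: Green-handled steel plug gauge lying down, 120 mm long along its x, 22 mm thick; origin under the handle's centre. Bystander.
- oiler: Small white oil bottle with red cap, upright, 40 mm across, 85 mm tall; origin under its centre. Bystander.
Mind the look-alikes: they are no part of the job. What is shaped like the collar0 but pink or turquoise is not meant.

How it is judged:
By the outcome, as a careful person would: the job done as asked, in the order asked, and still so for the second after the job is handed in, with the robot touching nothing.
It also fails if it takes over 72 s, if anything falls off the work surface, if the arm or the gripper's body presses on something with over 40 N, if the wrist force passes 120 N, or if a joint passes its speed limit or range.

## Robot

A 6-joint arm with a two-finger parallel gripper is mounted at the origin on the work surface. World frame = base frame: x ahead of the robot, y to its left, z up, the work surface at z = 0. Lengths are in m, angles in rad, forces in N, time in s.
With the tool pointing down it reaches from about 0.35 to 0.725 m from the base axis. Payload 6 kg.
Tool frame: the origin (TCP) lies midway between the tips of the shut fingers; the grasp point (between the pads) lies 19 mm behind it; z points along the fingers, y is the line along which they close (so a half turn about z gives the same grasp; the last joint's range is limited). The gripper opens to 85 mm and grips with 20 to 120 N. Pads are 22 mm wide; open, the fingers measure 114 mm over their backs; the gripper's body (76 mm by 85 mm) begins 54 mm behind the grasp point. The pads swing forward as they close: fully open they stand 13 mm farther back than shut.
Start: joints at [-0.876, 0.04, 0.085, 0, -1.615, -0.334], TCP at [0.212, -0.561, 0.201] pointing down, gripper open.
Joint ranges: [-2.56, 2.56], [-1.29, 2.01], [-1.08, 1.49], [-3.29, 1.98], [-2.81, -0.18], [-2.99, 2.99]. Speed limits (rad/s): [2.57, 2.57, 3.01, 3.14, 3.14, 3.14].

## Interface

Orientations are given as a 3x3 rotation matrix whose columns are the frame's x, y, z axes.
In Python, from plant import arm gives the robot as it stands.
- The arm moves only by the tool jog_arm, never from a script. Its argument "plan" is a list of rows, each an object of numbers: "tx", "ty", "tz": the shift along the tool's x, y, z in units of 400 mm (1.0 is 400 mm); "wx", "wy", "wz": the turn, a rotation vector about the tool's x, y, z in units of 2 pi rad (1.0 is 2 pi rad); "jaw": the finger opening in mm, from 0 to 85.4. In form: [{"tx": .., "ty": .., "tz": .., "wx": .., "wy": .., "wz": .., "jaw": ..}, ...]. A call has 1 to 12 rows; each row shifts and turns the commanded pose from where the row before left it, along the tool's axes as they then stand; what a row does not reach is not made up. A row lasts 1/8 s, in which the tool goes at most 62.5 mm and 10.7 degrees, less where a joint would pass 70% of its speed; a pose out of reach is approached as far as the arm can. A call with a number of a shift or a turn outside -1 to 1 is refused whole. A call with a gripper value outside its range is refused whole. The fingers move at their own pace and stop on an object; the grip force is fixed at half the most. Time passes only in rows, so rows that do not move let the fingers close. It gives the time, the measured TCP pose, the force, the opening and the grip force at its end, in the units of the state.
- arm.observe(): the state, without advancing time (a new reading comes with each control period).
- arm.snapshot(name): name is "scene" or "top"; returns a dict with "image" (480x640x3 uint8, red, green, blue), "intrinsics" (3x3 intrinsics, pixels), "position" and "orientation" of the camera in the world. Camera axes: x right, y up, looking along -z (the intrinsics and any distortion apply to the point x, -y, -z); pixel columns grow to the right and rows downward; lengths in m; the calibration is good to about 2 mm. A picture is of the moment at which its call begins. There is no depth.
- arm.job_done(): hands the job in; it is judged then, once.
The state is a dict: "clock": time; "qpos": joint angles; "dq": joint speeds; "joint_torque": joint torques, N m; "tcp_pos": TCP position; "ee_rot": TCP orientation; "ft_force": force on the tool from outside, world axes, zero at the start; "torque": the same for the moment, N m; "finger_gap": opening from 0.0 (shut) to 1.0 (fully open); "grip_force": force on a finger pad.
Only numpy, scipy, OpenCV 4.12 (cv2) and the standard library are available. Lean on these libraries where they do the work, as an engineer would, in place of code of your own. Each camera call takes 0.05 s, during which the arm holds its last target. There are 200 camera calls.

## Working session

There is one attempt and no reset: what is moved stays moved. The work goes in short steps, Python scripts to look and compute and a tool call to move; the robot and the scene stay as the last step left them, time stands still between calls to the robot, and variables do not carry over. Pictures are saved under pics/ and viewed, at most 10 in all, crops included, and the job is handed in when it is done.

Besides the shell and the picture viewer there is one more tool, called after "Emit:" as name(argument=value, ...), one argument or row to a line, values as JSON. jog_arm: Moves the arm, as the interface text tells. Its arguments: {"type":"object","properties":{"plan":{"type":"array"}},"required":["plan"]}

```bash
ls; mkdir -p pics; cat > h.py <<'E'
import numpy as np, cv2
from plant import arm
def cam(n):
    s=arm.snapshot(n); return s
def proj(s,P):
    R=np.array(s["orientation"]);p=(np.array(P,float).reshape(-1,3)-np.array(s["position"]))@R
    p=p*[1,-1,-1]; u=p@np.array(s["intrinsics"]).T
    return u[:,:2]/u[:,2:]
def ray(s,uv):
    K=np.array(s["intrinsics"]);d=np.linalg.solve(K,[uv[0],uv[1],1])*[1,-1,-1]
    return np.array(s["position"]),np.array(s["orientation"])@d
def atz(s,uv,z):
    o,d=ray(s,uv); return o+d*(z-o[2])/d[2]
def tri(s1,a,s2,b):
    o1,d1=ray(s1,a);o2,d2=ray(s2,b)
    t=np.linalg.lstsq(np.c_[d1,-d2],o2-o1,rcond=None)[0]
    p,q=o1+d1*t[0],o2+d2*t[1]; return (p+q)/2,np.linalg.norm(p-q)
def save(s,name,crop=None,k=1):
    im=np.array(s["image"])
    if crop: x0,y0,x1,y1=crop; im=im[y0:y1,x0:x1]
    cv2.imwrite("pics/"+name,cv2.resize(im,None,fx=k,fy=k,interpolation=cv2.INTER_CUBIC)[:,:,::-1])
E
python3 - <<'E'
from h import *
import pickle
a=cam("scene");b=cam("top");pickle.dump((a,b),open("s0.pkl","wb"))
save(a,"scene0.png");save(b,"top0.png")
for s in(a,b):print(np.round(s["intrinsics"],1).tolist(),np.round(s["position"],3),np.round(s["orientation"],3).tolist(),[k for k in s])
print(arm.observe())
E
```

```text
pics
[[534.9, 0.0, 334.2], [0.0, 534.9, 229.9], [0.0, 0.0, 1.0]] [1.008 0.43  0.789] [[-0.726, -0.513, 0.459], [0.688, -0.533, 0.492], [-0.008, 0.673, 0.74]] ['image', 'intrinsics', 'position', 'orientation']
[[458.5, 0.0, 318.1], [0.0, 458.5, 241.4], [0.0, 0.0, 1.0]] [ 0.406 -0.032  0.919] [[0.006, 0.986, -0.165], [-1.0, 0.007, 0.003], [0.004, 0.165, 0.986]] ['image', 'intrinsics', 'position', 'orientation']
{'clock': 0.1, 'qpos': array([-8.76323652e-01,  4.07741873e-02,  8.39279944e-02, -4.03380710e-04,
       -1.61553127e+00, -3.33696875e-01]), 'dq': array([ 0.00016705, -0.00215893,  0.00204101,  0.0014576 ,  0.00149352,
       -0.0013617 ]), 'joint_torque': array([-6.51333816e-03, -3.69346762e+01,  3.48281407e+01,  6.95178017e+00,
       -4.53575733e-03,  2.50706796e-05]), 'tcp_pos': array([ 0.21173784, -0.5610262 ,  0.20057656]), 'ee_rot': array([[-9.35616944e-01, -3.53016205e-01, -7.02251971e-04],
       [-3.53016877e-01,  9.35615795e-01,  1.47282874e-03],
       [ 1.37105622e-04,  1.62591033e-03, -9.99998669e-01]]), 'ft_force': array([-0.1404931 ,  0.18656353, -0.06047835]), 'torque': array([ 0.02496631,  0.00917374, -0.00492875]), 'grip_force': 0.0, 'finger_gap': 1.0002353239300064}
```

View pics/scene0.png

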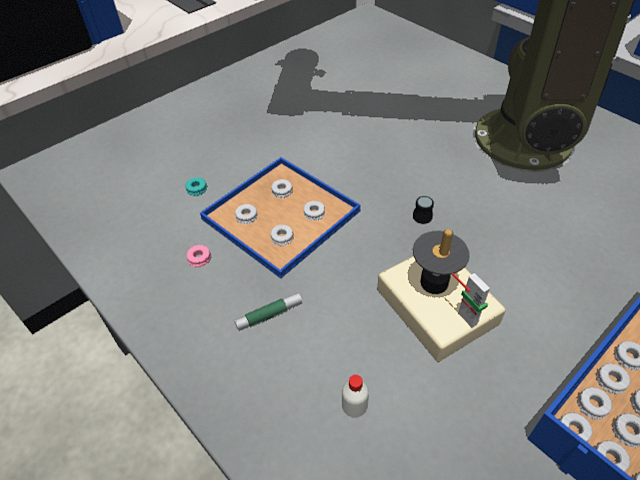

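View pics/top0.png

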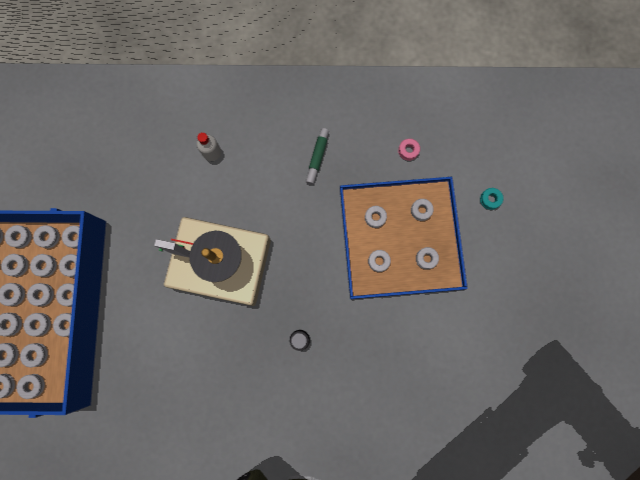

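The tray has four grey collars: scene px (282,187), (314,209), (246,212), (282,234), top px (422,210), (428,258), (376,217), (379,261). The look-alikes are the pink (409,149) and turquoise (492,198) rings, and the deep-tote rings at left in the top view. Only the four grey collars in the shallow tray fit, and I'll confirm that in one crop. The pan and spindle are at scene (441,250) and top (214,256).

```bash
python3 - <<'E'
from h import *
import pickle
a,b=pickle.load(open("s0.pkl","rb"))
A=np.array(a["image"]);B=np.array(b["image"])
def up(im,x0,y0,w,h,k):return cv2.resize(im[y0:y0+h,x0:x0+w],None,fx=k,fy=k,interpolation=cv2.INTER_CUBIC)
c=np.vstack([np.hstack([up(A,370,215,133,100,3),up(B,145,205,133,100,3)]),np.hstack([up(A,190,150,200,150,2),up(B,325,165,200,150,2)])])
cv2.imwrite("pics/c0.png",c[:,:,::-1]);print(c.shape)
# collar detection: grey-bright rings on orange floor
def rings(im,box):
    x0,y0,x1,y1=box;s=im[y0:y1,x0:x1].astype(int)
    m=((s.max(2)-s.min(2)<25)&(s.max(2)>110)).astype(np.uint8)
    m=cv2.morphologyEx(m,cv2.MORPH_CLOSE,np.ones((3,3)))
    o=[]
    for q in cv2.findContours(m,cv2.RETR_EXTERNAL,2)[0]:
        if cv2.contourArea(q)>100:
            e=cv2.fitEllipse(q);o.append((e[0][0]+x0,e[0][1]+y0,cv2.contourArea(q),*e[1]))
    return np.array(o)
ra=rings(A,(220,172,345,256));rb=rings(B,(352,190,452,285))
print(ra.round(1));print(rb.round(1))
for r in rb:
    w=atz(b,r[:2],.019);w2=[atz(a,q[:2],.019) for q in ra]
    d=[np.linalg.norm(w-x) for x in w2];i=int(np.argmin(d)) if len(d) else 0
    if len(d):print(w.round(4),w2[i].round(4),tri(b,r[:2],a,ra[i][:2]))
for n,s,im,box in(("a",a,A,(425,220,465,265)),("b",b,B,(185,235,235,275))):
    x0,y0,x1,y1=box;h=cv2.cvtColor(im[y0:y1,x0:x1],cv2.COLOR_RGB2HSV)
    m=(h[...,1]>110)&(h[...,0]<28)&(h[...,0]>8)
    print(n);[print("".join("#" if v else "." for v in r),y0+i) for i,r in enumerate(m)]
E
```

```text
Traceback (most recent call last):
ValueError: all the input array dimensions except for the concatenation axis must match exactly, but along dimension 1, the array at index 0 has size 798 and the array at index 1 has size 800
```

```bash
cat > m.py <<'E'
from h import *
import pickle
a,b=pickle.load(open("s0.pkl","rb"))
A=np.array(a["image"]);B=np.array(b["image"])
def up(im,x0,y0,w,h,k):return cv2.resize(im[y0:y0+h,x0:x0+w],(400,300),interpolation=cv2.INTER_CUBIC)
c=np.vstack([np.hstack([up(A,370,215,133,100,3),up(B,145,205,133,100,3)]),np.hstack([up(A,190,150,200,150,2),up(B,325,165,200,150,2)])])
cv2.imwrite("pics/c0.png",c[:,:,::-1])
def rings(im,box):
    x0,y0,x1,y1=box;s=im[y0:y1,x0:x1].astype(int)
    m=((s.max(2)-s.min(2)<25)&(s.max(2)>110)).astype(np.uint8)
    m=cv2.morphologyEx(m,cv2.MORPH_CLOSE,np.ones((3,3)))
    o=[]
    for q in cv2.findContours(m,cv2.RETR_EXTERNAL,2)[0]:
        if cv2.contourArea(q)>100:
            e=cv2.fitEllipse(q);o.append((e[0][0]+x0,e[0][1]+y0,cv2.contourArea(q),*e[1]))
    return np.array(o)
ra=rings(A,(220,172,345,256));rb=rings(B,(352,190,452,285))
print(ra.round(1));print(rb.round(1))
for r in rb:
    w=atz(b,r[:2],.019);w2=[atz(a,q[:2],.019) for q in ra]
    d=[np.linalg.norm(w-x) for x in w2];i=int(np.argmin(d)) if len(d) else 0
    if len(d):print(w.round(4),w2[i].round(4),tri(b,r[:2],a,ra[i][:2]))
for n,s,im,box in(("a",a,A,(425,220,465,265)),("b",b,B,(185,235,235,275))):
    x0,y0,x1,y1=box;h=cv2.cvtColor(im[y0:y1,x0:x1],cv2.COLOR_RGB2HSV)
    m=(h[...,1]>110)&(h[...,0]<28)&(h[...,0]>8)
    print(n);[print("".join("#" if v else "." for v in r),y0+i) for i,r in enumerate(m)]
E
python3 m.py
```

```text
[[276.4 290.1 306.5  20.8 235. ]
 [-56.9 520.5 533.   39.7 830.7]
 [281.3 234.7 341.   20.1  22.2]
 [245.8 213.5 316.5  18.8  21.9]
 [313.6 210.3 302.   18.8  21.5]
 [281.4 188.1 274.5  18.2  19.9]
 [270.4 130.9 389.   25.6 245.5]
 [238.  171.9 448.5  20.7 284.6]]
[[379.3 260.2 328.5  20.4  21.2]
 [427.6 257.7 331.   20.5  21.3]
 [375.5 215.9 314.5  20.3  20.5]
 [422.1 208.4 310.5  19.4  20.9]]
[ 0.5203 -0.1562  0.019 ] [ 0.5231 -0.1507  0.019 ] (array([ 0.520196  , -0.15604355,  0.01335071]), np.float64(0.002445334061988374))
[ 0.5257 -0.2521  0.019 ] [ 0.5282 -0.2459  0.019 ] (array([ 0.52546573, -0.25221016,  0.01347456]), np.float64(0.002991708676572431))
[ 0.6099 -0.1501  0.019 ] [ 0.6123 -0.1449  0.019 ] (array([ 0.61027222, -0.1498126 ,  0.01392829]), np.float64(0.0024038548159964206))
[ 0.626  -0.2444  0.019 ] [ 0.6272 -0.2385  0.019 ] (array([ 0.6258747 , -0.24403556,  0.01463978]), np.float64(0.003502414910521463))
a
........................................ 220
........................................ 221
........................................ 222
........................
[... 3367 characters left out ...]
...........#########................ 262
............................####.................. 263
.................................................. 264
.................................................. 265
.................................................. 266
.................................................. 267
.................................................. 268
.................................................. 269
.................................................. 270
.................................................. 271
.................................................. 272
.................................................. 273
.................................................. 274
```

View pics/c0.png

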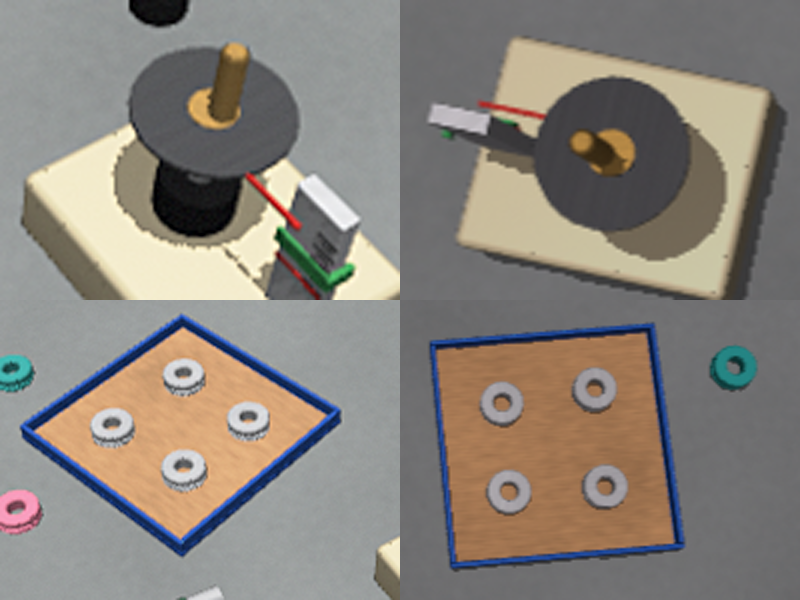

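Crop confirmed: the four grey steel rings are in the shallow tray, the spindle leans off the brass disc's centre, and the column is on the pan's +y side. I'll start toward the collar at about (0.525, -0.252), with pads aligned to the world axes.

Emit:
jog_arm(
  plan=[
    {"wz": 0.0288,"jaw": 68},
    {"wz": 0.0287,"jaw": 68},
    {"tx": -0.098,"ty": 0.0966,"tz": 0.031,"jaw": 68},
    {"tx": -0.098,"ty": 0.0966,"tz": 0.031,"jaw": 68},
    {"tx": -0.098,"ty": 0.0966,"tz": 0.031,"jaw": 68},
    {"tx": -0.098,"ty": 0.0966,"tz": 0.031,"jaw": 68},
    {"tx": -0.098,"ty": 0.0966,"tz": 0.031,"jaw": 68},
    {"tx": -0.098,"ty": 0.0966,"tz": 0.031,"jaw": 68},
    {"tx": -0.098,"ty": 0.0966,"tz": 0.031,"jaw": 68},
    {"tx": -0.098,"ty": 0.0966,"tz": 0.031,"jaw": 68},
    {"jaw": 68},
  ],
)

```text
schema error: expected keys tx, ty, tz, wx, wy, wz, jaw
```

```bash
cat > fit.py <<'E'
from h import *
import pickle
from scipy.optimize import minimize,differential_evolution
a,b=pickle.load(open("s0.pkl","rb"))
t=np.linspace(0,2*np.pi,40)[:-1]
def circ(x,y,z,r):return np.c_[x+r*np.cos(t),y+r*np.sin(t),0*t+z]
def hull(s,P,sh,box,k=8):
    u=(proj(s,P)+sh-np.array(box[:2])+.5)*k
    m=np.zeros(((box[3]-box[1])*k,(box[2]-box[0])*k),np.float32)
    cv2.fillConvexPoly(m,cv2.convexHull(u.round().astype(np.int32)),1)
    return cv2.resize(m,(box[2]-box[0],box[3]-box[1]),interpolation=cv2.INTER_AREA)
V=[]
for s,box in((a,(405,220,480,280)),(b,(180,225,250,290))):
    im=np.array(s["image"])[box[1]:box[3],box[0]:box[2]];h=cv2.cvtColor(im,cv2.COLOR_RGB2HSV)
    br=((h[...,1]>110)&(h[...,0]<28)&(h[...,0]>8)).astype(np.float32)
    V.append((s,box,br))
def spin(x,y,z0=.135):return np.r_[circ(x,y,z0,.0075),circ(x,y,z0+.047,.0075),circ(x,y,z0+.05,.005)]
def cost(p,full=False):
    cx,cy,th,dr,ax,ay,bx,by=p;c=0
    sx,sy=cx+.005*np.cos(th),cy+.005*np.sin(th)
    for (s,box,br),sh in zip(V,([ax,ay],[bx,by])):
        m=np.maximum(hull(s,circ(cx,cy,.1355,dr),sh,box),hull(s,spin(sx,sy),sh,box))
        c+=((m-br)**2).sum()
        # pan: dark or brass
        h=np.array(s["image"])[box[1]:box[3],box[0]:box[2]]
    return c+.5*(ax*ax+ay*ay+bx*bx+by*by)
c0=atz(b,(214,256),.135);print(c0)
B=[(c0[0]-.012,c0[0]+.012),(c0[1]-.012,c0[1]+.012),(-np.pi,np.pi),(.009,.016)]+[(-3,3)]*4
r=differential_evolution(cost,B,seed=1,maxiter=150,popsize=10,tol=1e-6)
p=r.x;print(r.fun,p.round(4),"spindle",p[0]+.005*np.cos(p[2]),p[1]+.005*np.sin(p[2]))
# disc on the spindle instead of at the pan centre
def cost2(q):
    x,y,dr,ax,ay,bx,by=q;c=0
    for (s,box,br),sh in zip(V,([ax,ay],[bx,by])):
        m=np.maximum(hull(s,circ(x,y,.1355,dr),sh,box),hull(s,spin(x,y),sh,box));c+=((m-br)**2).sum()
    return c+.5*(ax*ax+ay*ay+bx*bx+by*by)
r=differential_evolution(cost2,B[:2]+B[3:],seed=1,maxiter=150,popsize=10,tol=1e-6);print(r.fun,r.x.round(4))
E
python3 fit.py
```

```text
[0.51088877 0.14463888 0.135     ]
24.61033223026959 [ 0.5107  0.1434  1.642   0.0134  0.3144  0.4835  0.1204 -0.5234] spindle 0.510373542188433 0.14840620854521522
100.88983569517303 [ 0.5103  0.1469  0.0138  0.4141  0.0624  1.5712 -0.8468]
```

The fit puts the spindle at (0.510, 0.148) with the brass disc on the pan centre, and that model clearly beats the alternative. The move was refused, since every row needs all keys, so I'm resending it.

Emit:
jog_arm(
  plan=[
    {"tx": 0,"ty": 0,"tz": 0,"wx": 0,"wy": 0,"wz": 0.0288,"jaw": 68},
    {"tx": 0,"ty": 0,"tz": 0,"wx": 0,"wy": 0,"wz": 0.0287,"jaw": 68},
    {"tx": -0.098,"ty": 0.0966,"tz": 0.031,"wx": 0,"wy": 0,"wz": 0,"jaw": 68},
    {"tx": -0.098,"ty": 0.0966,"tz": 0.031,"wx": 0,"wy": 0,"wz": 0,"jaw": 68},
    {"tx": -0.098,"ty": 0.0966,"tz": 0.031,"wx": 0,"wy": 0,"wz": 0,"jaw": 68},
    {"tx": -0.098,"ty": 0.0966,"tz": 0.031,"wx": 0,"wy": 0,"wz": 0,"jaw": 68},
    {"tx": -0.098,"ty": 0.0966,"tz": 0.031,"wx": 0,"wy": 0,"wz": 0,"jaw": 68},
    {"tx": -0.098,"ty": 0.0966,"tz": 0.031,"wx": 0,"wy": 0,"wz": 0,"jaw": 68},
    {"tx": -0.098,"ty": 0.0966,"tz": 0.031,"wx": 0,"wy": 0,"wz": 0,"jaw": 68},
    {"tx": -0.098,"ty": 0.0966,"tz": 0.031,"wx": 0,"wy": 0,"wz": 0,"jaw": 68},
    {"tx": 0,"ty": 0,"tz": 0,"wx": 0,"wy": 0,"wz": 0,"jaw": 68},
  ],
)

```text
clock: 1.48
tcp_pos: [0.5265, -0.2494, 0.0998]
ee_rot: [[-1.0, -0.003, -0.004], [-0.003, 1.0, 0.002], [0.004, 0.002, -1.0]]
ft_force: [-0.5, -0.1, -0.5]
finger_gap: 0.796
grip_force: 0.0
```

Emit:
jog_arm(
  plan=[
    {"tx": 0.004,"ty": -0.0065,"tz": 0.06,"wx": 0,"wy": 0,"wz": 0,"jaw": 68},
    {"tx": 0,"ty": 0,"tz": 0.06,"wx": 0,"wy": 0,"wz": 0,"jaw": 68},
    {"tx": 0,"ty": 0,"tz": 0.06,"wx": 0,"wy": 0,"wz": 0,"jaw": 68},
    {"tx": 0,"ty": 0,"tz": 0.03,"wx": 0,"wy": 0,"wz": 0,"jaw": 68},
    {"tx": 0,"ty": 0,"tz": 0.017,"wx": 0,"wy": 0,"wz": 0,"jaw": 68},
    {"tx": 0,"ty": 0,"tz": 0,"wx": 0,"wy": 0,"wz": 0,"jaw": 40},
    {"tx": 0,"ty": 0,"tz": 0,"wx": 0,"wy": 0,"wz": 0,"jaw": 40},
    {"tx": 0,"ty": 0,"tz": 0,"wx": 0,"wy": 0,"wz": 0,"jaw": 40},
    {"tx": 0,"ty": 0,"tz": 0,"wx": 0,"wy": 0,"wz": 0,"jaw": 40},
  ],
)

```text
clock: 2.6
tcp_pos: [0.5242, -0.255, 0.0119]
ee_rot: [[-1.0, 0.0, 0.001], [0.0, 1.0, -0.0], [-0.001, -0.0, -1.0]]
ft_force: [0.5, 0.4, -0.8]
finger_gap: 0.466
grip_force: 0.0
```

The gap is 40 mm with no grip force, so the pads missed the collar. I'll look.

```bash
python3 - <<'E'
from h import *
a=cam("scene");b=cam("top")
A=np.array(a["image"])[140:260,200:360];B=np.array(b["image"])[180:300,340:500]
c=np.hstack([cv2.resize(x,(400,300),interpolation=cv2.INTER_CUBIC) for x in(A,B)])
cv2.imwrite("pics/c1.png",c[:,:,::-1]);o=arm.observe();print(o["tcp_pos"],o["finger_gap"],o["grip_force"])
for s in(a,b):print(proj(s,[o["tcp_pos"],[.525,-.252,.021]]).round(1))
E
```

```text
[ 0.52407108 -0.25494688  0.01165975] 0.466098550246911 0.0
[[280.5 187.6]
 [280.7 185.3]]
[[428.2 259.1]
 [427.8 258. ]]
```

View pics/c1.png

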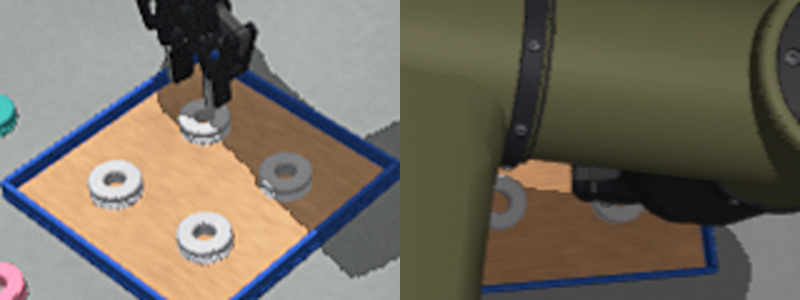

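The fingertips hover above the collar, because the pads sit farther back at this opening than I assumed. I'll open, go about 12 mm lower, and pinch again.

Emit:
jog_arm(
  plan=[
    {"tx": -0.003,"ty": 0.006,"tz": 0,"wx": 0,"wy": 0,"wz": 0,"jaw": 68},
    {"tx": 0,"ty": 0,"tz": 0,"wx": 0,"wy": 0,"wz": 0,"jaw": 68},
    {"tx": 0,"ty": 0,"tz": 0,"wx": 0,"wy": 0,"wz": 0,"jaw": 68},
    {"tx": 0,"ty": 0,"tz": 0.015,"wx": 0,"wy": 0,"wz": 0,"jaw": 68},
    {"tx": 0,"ty": 0,"tz": 0.014,"wx": 0,"wy": 0,"wz": 0,"jaw": 68},
    {"tx": 0,"ty": 0,"tz": 0,"wx": 0,"wy": 0,"wz": 0,"jaw": 40},
    {"tx": 0,"ty": 0,"tz": 0,"wx": 0,"wy": 0,"wz": 0,"jaw": 40},
    {"tx": 0,"ty": 0,"tz": 0,"wx": 0,"wy": 0,"wz": 0,"jaw": 40},
    {"tx": 0,"ty": 0,"tz": 0,"wx": 0,"wy": 0,"wz": 0,"jaw": 40},
  ],
)

```text
clock: 3.82
tcp_pos: [0.5253, -0.2526, 0.0]
ee_rot: [[-1.0, 0.0, 0.0], [0.0, 1.0, 0.0], [-0.0, 0.0, -1.0]]
ft_force: [-1.1, -1.1, -0.8]
finger_gap: 0.465
grip_force: 0.0
```

```bash
python3 - <<'E'
from h import *
a=cam("scene")
save(a,"c2.png",(240,130,340,205),8)
o=arm.observe();print(o["tcp_pos"],o["ft_force"],o["finger_gap"],o["grip_force"])
x,y=o["tcp_pos"][:2]
print(proj(a,[[x,y,z] for z in(0,.005,.021,.03,.073)]).round(1).tolist())
print(proj(a,[[x,y+d,.021] for d in(-.022,.022)]).round(1).tolist())
E
```

```text
[ 5.25240564e-01 -2.52568065e-01  3.54266212e-06] [ 0.88407186 -0.13826952 -0.66363221] 0.46448570158859115 0.0
[[281.2, 192.4], [281.1, 190.7], [280.4, 185.2], [280.1, 182.0], [278.3, 166.4]]
[[273.8, 180.1], [287.2, 190.4]]
```

View pics/c2.png

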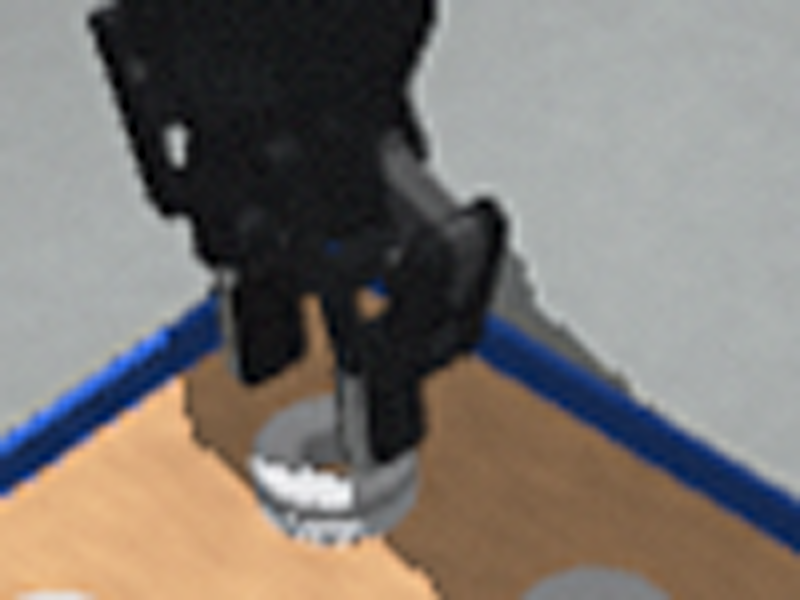

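The tips are still just above the collar: left tip near scene px (272,177), right near (288,187), about z = 0.026. I'll open, go 14 mm lower, and close.

Emit:
jog_arm(
  plan=[
    {"tx": 0,"ty": 0,"tz": 0,"wx": 0,"wy": 0,"wz": 0,"jaw": 68},
    {"tx": 0,"ty": 0,"tz": 0,"wx": 0,"wy": 0,"wz": 0,"jaw": 68},
    {"tx": 0,"ty": 0,"tz": 0,"wx": 0,"wy": 0,"wz": 0,"jaw": 68},
    {"tx": 0,"ty": 0,"tz": 0.018,"wx": 0,"wy": 0,"wz": 0,"jaw": 68},
    {"tx": 0,"ty": 0,"tz": 0.017,"wx": 0,"wy": 0,"wz": 0,"jaw": 68},
    {"tx": 0,"ty": 0,"tz": 0,"wx": 0,"wy": 0,"wz": 0,"jaw": 40},
    {"tx": 0,"ty": 0,"tz": 0,"wx": 0,"wy": 0,"wz": 0,"jaw": 40},
    {"tx": 0,"ty": 0,"tz": 0,"wx": 0,"wy": 0,"wz": 0,"jaw": 40},
    {"tx": 0,"ty": 0,"tz": 0,"wx": 0,"wy": 0,"wz": 0,"jaw": 40},
  ],
)

```text
clock: 5.0
tcp_pos: [0.5252, -0.2525, -0.0141]
ee_rot: [[-1.0, 0.0, 0.0], [0.0, 1.0, 0.0], [-0.0, 0.0, -1.0]]
ft_force: [0.1, -0.8, -0.1]
finger_gap: 0.477
grip_force: 39.6
```

Gripped: pad force is 40 N. Now I'll turn 90° and pinch again so both axes are centred.

Emit:
jog_arm(
  plan=[
    {"tx": 0,"ty": 0,"tz": 0,"wx": 0,"wy": 0,"wz": 0,"jaw": 66},
    {"tx": 0,"ty": 0,"tz": 0,"wx": 0,"wy": 0,"wz": 0,"jaw": 66},
    {"tx": 0,"ty": 0,"tz": 0,"wx": 0,"wy": 0,"wz": -0.028,"jaw": 66},
    {"tx": 0,"ty": 0,"tz": 0,"wx": 0,"wy": 0,"wz": -0.028,"jaw": 66},
    {"tx": 0,"ty": 0,"tz": 0,"wx": 0,"wy": 0,"wz": -0.028,"jaw": 66},
    {"tx": 0,"ty": 0,"tz": 0,"wx": 0,"wy": 0,"wz": -0.028,"jaw": 66},
    {"tx": 0,"ty": 0,"tz": 0,"wx": 0,"wy": 0,"wz": -0.028,"jaw": 66},
    {"tx": 0,"ty": 0,"tz": 0,"wx": 0,"wy": 0,"wz": -0.028,"jaw": 66},
    {"tx": 0,"ty": 0,"tz": 0,"wx": 0,"wy": 0,"wz": -0.028,"jaw": 66},
    {"tx": 0,"ty": 0,"tz": 0,"wx": 0,"wy": 0,"wz": -0.028,"jaw": 66},
    {"tx": 0,"ty": 0,"tz": 0,"wx": 0,"wy": 0,"wz": -0.026,"jaw": 66},
  ],
)

```text
clock: 6.38
tcp_pos: [0.5252, -0.2526, -0.014]
ee_rot: [[0.005, -1.0, 0.0], [-1.0, -0.005, -0.0], [0.0, -0.0, -1.0]]
ft_force: [0.5, -0.3, 0.0]
finger_gap: 0.775
grip_force: 0.0
```

Emit:
jog_arm(
  plan=[
    {"tx": 0,"ty": 0,"tz": 0,"wx": 0,"wy": 0,"wz": 0,"jaw": 25},
    {"tx": 0,"ty": 0,"tz": 0,"wx": 0,"wy": 0,"wz": 0,"jaw": 25},
    {"tx": 0,"ty": 0,"tz": 0,"wx": 0,"wy": 0,"wz": 0,"jaw": 25},
    {"tx": 0,"ty": 0,"tz": 0,"wx": 0,"wy": 0,"wz": 0,"jaw": 25},
  ],
)

```text
clock: 6.88
tcp_pos: [0.5255, -0.2527, -0.0132]
ee_rot: [[-0.002, -1.0, 0.001], [-1.0, 0.002, -0.0], [0.0, -0.001, -1.0]]
ft_force: [-1.8, 1.7, 6.3]
finger_gap: 0.461
grip_force: 59.7
```

Emit:
jog_arm(
  plan=[
    {"tx": 0,"ty": 0,"tz": -0.05,"wx": 0,"wy": 0,"wz": 0,"jaw": 25},
    {"tx": 0,"ty": 0,"tz": -0.11,"wx": 0,"wy": 0,"wz": 0,"jaw": 25},
    {"tx": 0,"ty": 0,"tz": -0.12,"wx": 0,"wy": 0,"wz": 0,"jaw": 25},
    {"tx": 0,"ty": 0,"tz": -0.12,"wx": 0,"wy": 0,"wz": 0,"jaw": 25},
    {"tx": 0,"ty": 0,"tz": -0.1,"wx": 0,"wy": 0,"wz": 0,"jaw": 25},
    {"tx": 0,"ty": 0,"tz": 0,"wx": 0,"wy": 0,"wz": 0,"jaw": 25},
    {"tx": 0,"ty": 0,"tz": 0,"wx": 0,"wy": 0,"wz": 0,"jaw": 25},
  ],
)

```text
clock: 7.75
tcp_pos: [0.5249, -0.2523, 0.1855]
ee_rot: [[-0.001, -1.0, -0.001], [-1.0, 0.001, 0.001], [-0.001, 0.001, -1.0]]
ft_force: [-0.1, 0.0, -1.9]
finger_gap: 0.461
grip_force: 60.6
```

Emit:
jog_arm(
  plan=[
    {"tx": -0.06,"ty": 0.004,"tz": 0,"wx": 0,"wy": 0,"wz": 0,"jaw": 25},
    {"tx": -0.11,"ty": 0.004,"tz": 0,"wx": 0,"wy": 0,"wz": 0,"jaw": 25},
    {"tx": -0.125,"ty": 0.004,"tz": 0,"wx": 0,"wy": 0,"wz": 0,"jaw": 25},
    {"tx": -0.125,"ty": 0.004,"tz": 0,"wx": 0,"wy": 0,"wz": 0,"jaw": 25},
    {"tx": -0.125,"ty": 0.004,"tz": 0,"wx": 0,"wy": 0,"wz": 0,"jaw": 25},
    {"tx": -0.125,"ty": 0.004,"tz": 0,"wx": 0,"wy": 0,"wz": 0,"jaw": 25},
    {"tx": -0.125,"ty": 0.004,"tz": 0,"wx": 0,"wy": 0,"wz": 0,"jaw": 25},
    {"tx": -0.11,"ty": 0.004,"tz": 0,"wx": 0,"wy": 0,"wz": 0,"jaw": 25},
    {"tx": -0.0975,"ty": 0.0055,"tz": 0,"wx": 0,"wy": 0,"wz": 0,"jaw": 25},
    {"tx": 0,"ty": 0,"tz": 0,"wx": 0,"wy": 0,"wz": 0,"jaw": 25},
    {"tx": 0,"ty": 0,"tz": 0,"wx": 0,"wy": 0,"wz": 0,"jaw": 25},
  ],
)

```text
clock: 9.12
tcp_pos: [0.5099, 0.1481, 0.1848]
ee_rot: [[-0.0, -1.0, -0.002], [-1.0, 0.0, -0.001], [0.001, 0.002, -1.0]]
ft_force: [-0.4, -0.4, -0.9]
finger_gap: 0.457
grip_force: 60.6
```

```bash
python3 - <<'E'
from h import *
import pickle
a=cam("scene");b=cam("top");pickle.dump((a,b),open("s1.pkl","wb"))
o=arm.observe();print(o["tcp_pos"],o["ft_force"],o["finger_gap"],o["grip_force"])
A=np.array(a["image"])[170:320,360:560];B=np.array(b["image"])[180:330,130:330]
c=np.hstack([cv2.resize(x,(400,300),interpolation=cv2.INTER_CUBIC) for x in(A,B)])
cv2.imwrite("pics/c3.png",c[:,:,::-1])
x,y,z=o["tcp_pos"]
print(proj(a,[[x,y,z+.0185],[x,y,z+.0345],[.5104,.1484,.185]]).round(1))
E
```

```text
[0.5102381  0.14757484 0.18541816] [ 0.1745689   0.17440158 -1.49775194] 0.4599113299960656 60.646693110466
[[448.9 222.2]
 [450.6 214.7]
 [447.4 231. ]]
```

View pics/c3.png

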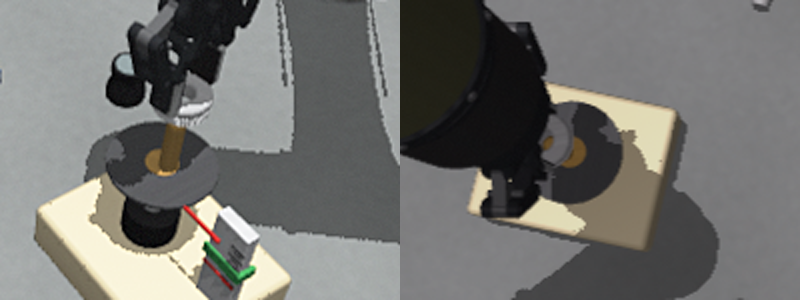

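The collar is over the spindle, with the spindle tip just below the bore at scene crop (172,125). I'll lower it 20 mm past the tip, then check that the pan hasn't moved.

Emit:
jog_arm(
  plan=[
    {"tx": -0.0015,"ty": -0.0005,"tz": 0.02,"wx": 0,"wy": 0,"wz": 0,"jaw": 25},
    {"tx": 0,"ty": 0,"tz": 0.02,"wx": 0,"wy": 0,"wz": 0,"jaw": 25},
    {"tx": 0,"ty": 0,"tz": 0.008,"wx": 0,"wy": 0,"wz": 0,"jaw": 25},
    {"tx": 0,"ty": 0,"tz": 0.008,"wx": 0,"wy": 0,"wz": 0,"jaw": 25},
    {"tx": 0,"ty": 0,"tz": 0.008,"wx": 0,"wy": 0,"wz": 0,"jaw": 25},
    {"tx": 0,"ty": 0,"tz": 0.008,"wx": 0,"wy": 0,"wz": 0,"jaw": 25},
    {"tx": 0,"ty": 0,"tz": 0.008,"wx": 0,"wy": 0,"wz": 0,"jaw": 25},
    {"tx": 0,"ty": 0,"tz": 0.008,"wx": 0,"wy": 0,"wz": 0,"jaw": 25},
    {"tx": 0,"ty": 0,"tz": 0.008,"wx": 0,"wy": 0,"wz": 0,"jaw": 25},
    {"tx": 0,"ty": 0,"tz": 0,"wx": 0,"wy": 0,"wz": 0,"jaw": 25},
  ],
)

```text
clock: 10.48
tcp_pos: [0.5104, 0.149, 0.1471]
ee_rot: [[-0.0, -1.0, -0.001], [-1.0, 0.0, -0.0], [0.0, 0.001, -1.0]]
ft_force: [0.1, 0.0, -1.3]
finger_gap: 0.457
grip_force: 60.6
```

```bash
cat > ptr.py <<'E'
from h import *
import pickle
from scipy.optimize import minimize_scalar
s0,_=pickle.load(open("s0.pkl","rb"))
def red(s):
    im=np.array(s["image"])[255:330,440:520];h=cv2.cvtColor(im,cv2.COLOR_RGB2HSV)
    m=(((h[...,0]<6)|(h[...,0]>174))&(h[...,1]>150)&(h[...,2]>70)).astype(np.uint8)
    n,l,st,c=cv2.connectedComponentsWithStats(m,connectivity=8)
    o=[]
    for i in range(1,n):
        if st[i,4]>4:
            y,x=np.nonzero(l==i);o.append((st[i,4],x.min()+440,x.max()+440,y.min()+255,y.max()+255,round(c[i][0]+440,1),round(c[i][1]+255,1)))
    g=((h[...,0]>50)&(h[...,0]<85)&(h[...,1]>110)).astype(np.uint8);y,x=np.nonzero(g)
    return o,(x.mean()+440,y.mean()+255,y.min()+255,y.max()+255)
if __name__=="__main__":
    print("empty",red(s0))
    a=cam("scene");print("now",red(a))
    o=arm.observe();print(o["tcp_pos"],o["ft_force"],o["torque"],o["finger_gap"],o["grip_force"])
    # pixels per mm of pointer sink near tip: scale +x face
    p=np.array([.5107+.006+.002,.1434+.085,.133]);print(proj(a,[p-[0,0,k/1000] for k in(0,9,18,27)]).round(1).tolist())
E
python3 ptr.py
```

```text
empty ([(np.int32(47), np.int64(452), np.int64(469), np.int64(273), np.int64(290), np.float64(460.7), np.float64(281.9)), (np.int32(23), np.int64(462), np.int64(475), np.int64(299), np.int64(314), np.float64(469.0), np.float64(307.0))], (np.float64(473.08053691275165), np.float64(302.10738255033556), np.int64(290), np.int64(311)))
now ([(np.int32(46), np.int64(452), np.int64(469), np.int64(273), np.int64(290), np.float64(460.6), np.float64(281.8)), (np.int32(23), np.int64(462), np.int64(475), np.int64(299), np.int64(314), np.float64(469.0), np.float64(307.0))], (np.float64(473.1904761904762), np.float64(302.2040816326531), np.int64(287), np.int64(311)))
[0.51053724 0.14900698 0.1474044 ] [-0.3338192   0.73476881 -0.72195847] [ 0.02957295 -0.01001879 -0.00466256] 0.45705507488875685 60.644291415810585
[[480.8, 285.2], [479.6, 288.7], [478.5, 292.2], [477.4, 295.6]]
```

Threaded with no contact: the pointer is unmoved and forces are about zero. I'll lower to just above the pan and release.

Emit:
jog_arm(
  plan=[
    {"tx": 0,"ty": 0,"tz": 0.012,"wx": 0,"wy": 0,"wz": 0,"jaw": 25},
    {"tx": 0,"ty": 0,"tz": 0.012,"wx": 0,"wy": 0,"wz": 0,"jaw": 25},
    {"tx": 0,"ty": 0,"tz": 0.012,"wx": 0,"wy": 0,"wz": 0,"jaw": 25},
    {"tx": 0,"ty": 0,"tz": 0.012,"wx": 0,"wy": 0,"wz": 0,"jaw": 25},
    {"tx": 0,"ty": 0,"tz": 0.012,"wx": 0,"wy": 0,"wz": 0,"jaw": 25},
    {"tx": 0,"ty": 0,"tz": 0.008,"wx": 0,"wy": 0,"wz": 0,"jaw": 25},
    {"tx": 0,"ty": 0,"tz": 0,"wx": 0,"wy": 0,"wz": 0,"jaw": 25},
    {"tx": 0,"ty": 0,"tz": 0,"wx": 0,"wy": 0,"wz": 0,"jaw": 66},
    {"tx": 0,"ty": 0,"tz": 0,"wx": 0,"wy": 0,"wz": 0,"jaw": 66},
    {"tx": 0,"ty": 0,"tz": 0,"wx": 0,"wy": 0,"wz": 0,"jaw": 66},
    {"tx": 0,"ty": 0,"tz": 0,"wx": 0,"wy": 0,"wz": 0,"jaw": 66},
  ],
)

```text
clock: 11.9
tcp_pos: [0.5106, 0.1491, 0.1205]
ee_rot: [[-0.001, -1.0, 0.0], [-1.0, 0.001, 0.0], [-0.0, -0.0, -1.0]]
ft_force: [-0.3, 0.1, 0.2]
finger_gap: 0.768
grip_force: 0.0
```

```bash
python3 ptr.py
```

```text
empty ([(np.int32(47), np.int64(452), np.int64(469), np.int64(273), np.int64(290), np.float64(460.7), np.float64(281.9)), (np.int32(23), np.int64(462), np.int64(475), np.int64(299), np.int64(314), np.float64(469.0), np.float64(307.0))], (np.float64(473.08053691275165), np.float64(302.10738255033556), np.int64(290), np.int64(311)))
now ([(np.int32(46), np.int64(451), np.int64(468), np.int64(276), np.int64(293), np.float64(459.2), np.float64(284.4)), (np.int32(23), np.int64(462), np.int64(475), np.int64(299), np.int64(314), np.float64(469.1), np.float64(307.1))], (np.float64(473.55944055944053), np.float64(302.5174825174825), np.int64(291), np.int64(311)))
[0.51059519 0.14905045 0.12039692] [ 0.10931646 -0.25142284 -0.59440026] [-0.01443541  0.03617931 -0.0321731 ] 0.776997711730664 0.0
[[480.8, 285.2], [479.6, 288.7], [478.5, 292.2], [477.4, 295.6]]
```

Collar 1 is on and the pointer sank about 2.5 px, roughly 7 mm. Next is the collar at (0.520, -0.156).

Emit:
jog_arm(
  plan=[
    {"tx": 0,"ty": 0,"tz": -0.03,"wx": 0,"wy": 0,"wz": 0,"jaw": 66},
    {"tx": 0,"ty": 0,"tz": -0.06,"wx": 0,"wy": 0,"wz": 0,"jaw": 68},
    {"tx": 0,"ty": 0,"tz": -0.0725,"wx": 0,"wy": 0,"wz": 0,"jaw": 68},
    {"tx": 0.06,"ty": -0.004,"tz": 0,"wx": 0,"wy": 0,"wz": 0,"jaw": 68},
    {"tx": 0.11,"ty": -0.004,"tz": 0,"wx": 0,"wy": 0,"wz": 0,"jaw": 68},
    {"tx": 0.12,"ty": -0.004,"tz": 0,"wx": 0,"wy": 0,"wz": 0,"jaw": 68},
    {"tx": 0.12,"ty": -0.004,"tz": 0,"wx": 0,"wy": 0,"wz": 0,"jaw": 68},
    {"tx": 0.12,"ty": -0.004,"tz": 0,"wx": 0,"wy": 0,"wz": 0,"jaw": 68},
    {"tx": 0.12,"ty": -0.004,"tz": 0,"wx": 0,"wy": 0,"wz": 0,"jaw": 68},
    {"tx": 0.113,"ty": 0,"tz": 0,"wx": 0,"wy": 0,"wz": 0,"jaw": 68},
    {"tx": 0,"ty": 0,"tz": 0,"wx": 0,"wy": 0,"wz": 0,"jaw": 68},
    {"tx": 0,"ty": 0,"tz": 0,"wx": 0,"wy": 0,"wz": 0,"jaw": 68},
  ],
)

```text
clock: 13.45
tcp_pos: [0.5201, -0.1562, 0.1858]
ee_rot: [[-0.001, -1.0, 0.001], [-1.0, 0.001, 0.0], [-0.0, -0.001, -1.0]]
ft_force: [-0.1, -0.4, -0.1]
finger_gap: 0.795
grip_force: 0.0
```

```bash
cat > now.py <<'E'
from ptr import *
a=cam("scene");q,g=red(a);o=arm.observe()
print(q[0],g,o["tcp_pos"].round(4),o["ee_rot"].round(4).tolist(),o["ft_force"].round(2))
E
python3 now.py
```

```text
(np.int32(51), np.int64(451), np.int64(468), np.int64(276), np.int64(293), np.float64(459.2), np.float64(284.2)) (np.float64(473.312925170068), np.float64(302.2244897959184), np.int64(290), np.int64(311)) [ 0.5202 -0.1557  0.1858] [[-0.0001, -1.0, 0.0005], [-1.0, 0.0001, 0.0002], [-0.0002, -0.0005, -1.0]] [-1.12  1.04 -0.5 ]
```

Emit:
jog_arm(
  plan=[
    {"tx": 0,"ty": 0,"tz": 0.06,"wx": 0,"wy": 0,"wz": 0.028,"jaw": 68},
    {"tx": 0,"ty": 0,"tz": 0.06,"wx": 0,"wy": 0,"wz": 0.028,"jaw": 68},
    {"tx": 0,"ty": 0,"tz": 0.06,"wx": 0,"wy": 0,"wz": 0.028,"jaw": 68},
    {"tx": 0,"ty": 0,"tz": 0.06,"wx": 0,"wy": 0,"wz": 0.028,"jaw": 68},
    {"tx": 0,"ty": 0,"tz": 0.06,"wx": 0,"wy": 0,"wz": 0.028,"jaw": 68},
    {"tx": 0,"ty": 0,"tz": 0.06,"wx": 0,"wy": 0,"wz": 0.028,"jaw": 68},
    {"tx": 0,"ty": 0,"tz": 0.06,"wx": 0,"wy": 0,"wz": 0.028,"jaw": 68},
    {"tx": 0,"ty": 0,"tz": 0.05,"wx": 0,"wy": 0,"wz": 0.028,"jaw": 68},
    {"tx": 0,"ty": 0,"tz": 0.027,"wx": 0,"wy": 0,"wz": 0.026,"jaw": 68},
    {"tx": 0,"ty": 0,"tz": 0,"wx": 0,"wy": 0,"wz": 0,"jaw": 68},
    {"tx": 0,"ty": 0,"tz": 0,"wx": 0,"wy": 0,"wz": 0,"jaw": 40},
    {"tx": 0,"ty": 0,"tz": 0,"wx": 0,"wy": 0,"wz": 0,"jaw": 40},
  ],
)

```text
clock: 15.0
tcp_pos: [0.5208, -0.1557, -0.012]
ee_rot: [[-1.0, -0.002, 0.002], [-0.002, 1.0, 0.0], [-0.002, 0.0, -1.0]]
ft_force: [-1.6, 2.2, 3.7]
finger_gap: 0.478
grip_force: 29.2
```

Emit:
jog_arm(
  plan=[
    {"tx": 0,"ty": 0,"tz": 0,"wx": 0,"wy": 0,"wz": 0,"jaw": 40},
    {"tx": 0,"ty": 0,"tz": 0,"wx": 0,"wy": 0,"wz": 0,"jaw": 40},
  ],
)

```text
clock: 15.25
tcp_pos: [0.5209, -0.1557, -0.012]
ee_rot: [[-1.0, -0.001, 0.002], [-0.001, 1.0, 0.0], [-0.002, 0.0, -1.0]]
ft_force: [-2.1, 3.7, 5.8]
finger_gap: 0.475
grip_force: 29.2
```

Pinched once (29 N). Now open, turn back 90° and pinch again.

Emit:
jog_arm(
  plan=[
    {"tx": 0,"ty": 0,"tz": 0,"wx": 0,"wy": 0,"wz": 0,"jaw": 66},
    {"tx": 0,"ty": 0,"tz": 0,"wx": 0,"wy": 0,"wz": 0,"jaw": 66},
    {"tx": 0,"ty": 0,"tz": 0,"wx": 0,"wy": 0,"wz": -0.028,"jaw": 66},
    {"tx": 0,"ty": 0,"tz": 0,"wx": 0,"wy": 0,"wz": -0.028,"jaw": 66},
    {"tx": 0,"ty": 0,"tz": 0,"wx": 0,"wy": 0,"wz": -0.028,"jaw": 66},
    {"tx": 0,"ty": 0,"tz": 0,"wx": 0,"wy": 0,"wz": -0.028,"jaw": 66},
    {"tx": 0,"ty": 0,"tz": 0,"wx": 0,"wy": 0,"wz": -0.028,"jaw": 66},
    {"tx": 0,"ty": 0,"tz": 0,"wx": 0,"wy": 0,"wz": -0.028,"jaw": 66},
    {"tx": 0,"ty": 0,"tz": 0,"wx": 0,"wy": 0,"wz": -0.028,"jaw": 66},
    {"tx": 0,"ty": 0,"tz": 0,"wx": 0,"wy": 0,"wz": -0.028,"jaw": 66},
    {"tx": 0,"ty": 0,"tz": 0,"wx": 0,"wy": 0,"wz": -0.026,"jaw": 66},
  ],
)

```text
clock: 16.62
tcp_pos: [0.5198, -0.1563, -0.0138]
ee_rot: [[0.005, -1.0, -0.0], [-1.0, -0.005, -0.0], [0.0, 0.0, -1.0]]
ft_force: [-1.2, 0.0, 0.2]
finger_gap: 0.774
grip_force: 0.0
```

Emit:
jog_arm(
  plan=[
    {"tx": 0,"ty": 0,"tz": 0,"wx": 0,"wy": 0,"wz": 0,"jaw": 25},
    {"tx": 0,"ty": 0,"tz": 0,"wx": 0,"wy": 0,"wz": 0,"jaw": 25},
    {"tx": 0,"ty": 0,"tz": 0,"wx": 0,"wy": 0,"wz": 0,"jaw": 25},
    {"tx": 0,"ty": 0,"tz": 0,"wx": 0,"wy": 0,"wz": 0,"jaw": 25},
  ],
)

```text
clock: 17.12
tcp_pos: [0.5203, -0.1564, -0.0129]
ee_rot: [[-0.002, -1.0, 0.001], [-1.0, 0.002, -0.0], [0.0, -0.001, -1.0]]
ft_force: [-2.8, 0.7, 4.2]
finger_gap: 0.462
grip_force: 59.9
```

Emit:
jog_arm(
  plan=[
    {"tx": 0,"ty": 0,"tz": -0.06,"wx": 0,"wy": 0,"wz": 0,"jaw": 25},
    {"tx": 0,"ty": 0,"tz": -0.14,"wx": 0,"wy": 0,"wz": 0,"jaw": 25},
    {"tx": 0,"ty": 0,"tz": -0.15,"wx": 0,"wy": 0,"wz": 0,"jaw": 25},
    {"tx": 0,"ty": 0,"tz": -0.15,"wx": 0,"wy": 0,"wz": 0,"jaw": 25},
    {"tx": 0,"ty": 0,"tz": 0,"wx": 0,"wy": 0,"wz": 0,"jaw": 25},
  ],
)

```text
clock: 17.75
tcp_pos: [0.5222, -0.1567, 0.1919]
ee_rot: [[-0.002, -1.0, 0.009], [-1.0, 0.002, -0.001], [0.001, -0.009, -1.0]]
ft_force: [-0.2, 0.8, -2.7]
finger_gap: 0.454
grip_force: 60.8
```

Emit:
jog_arm(
  plan=[
    {"tx": -0.06,"ty": 0.003,"tz": 0,"wx": 0,"wy": 0,"wz": 0,"jaw": 25},
    {"tx": -0.11,"ty": 0.003,"tz": 0,"wx": 0,"wy": 0,"wz": 0,"jaw": 25},
    {"tx": -0.12,"ty": 0.003,"tz": 0,"wx": 0,"wy": 0,"wz": 0,"jaw": 25},
    {"tx": -0.12,"ty": 0.003,"tz": 0,"wx": 0,"wy": 0,"wz": 0,"jaw": 25},
    {"tx": -0.12,"ty": 0.003,"tz": 0,"wx": 0,"wy": 0,"wz": 0,"jaw": 25},
    {"tx": -0.12,"ty": 0.003,"tz": 0,"wx": 0,"wy": 0,"wz": 0,"jaw": 25},
    {"tx": -0.1,"ty": 0.003,"tz": 0,"wx": 0,"wy": 0,"wz": 0,"jaw": 25},
    {"tx": -0.013,"ty": 0.003,"tz": 0,"wx": 0,"wy": 0,"wz": 0,"jaw": 25},
    {"tx": 0,"ty": 0,"tz": 0,"wx": 0,"wy": 0,"wz": 0,"jaw": 25},
    {"tx": 0,"ty": 0,"tz": 0,"wx": 0,"wy": 0,"wz": 0,"jaw": 25},
  ],
)

```text
clock: 19.0
tcp_pos: [0.5105, 0.1482, 0.1861]
ee_rot: [[-0.002, -1.0, -0.001], [-1.0, 0.002, -0.0], [0.0, 0.001, -1.0]]
ft_force: [-0.2, 0.5, -2.2]
finger_gap: 0.458
grip_force: 60.8
```

```bash
python3 now.py
```

```text
(np.int32(51), np.int64(451), np.int64(468), np.int64(276), np.int64(293), np.float64(459.2), np.float64(284.2)) (np.float64(473.312925170068), np.float64(302.2244897959184), np.int64(290), np.int64(311)) [0.5106 0.1481 0.1863] [[-0.002, -1.0, -0.0003], [-1.0, 0.002, -0.0001], [0.0001, 0.0003, -1.0]] [-0.04 -0.64 -1.2 ]
```

Emit:
jog_arm(
  plan=[
    {"tx": -0.002,"ty": 0,"tz": 0.03,"wx": 0,"wy": 0,"wz": 0,"jaw": 25},
    {"tx": 0,"ty": 0,"tz": 0.02,"wx": 0,"wy": 0,"wz": 0,"jaw": 25},
    {"tx": 0,"ty": 0,"tz": 0.009,"wx": 0,"wy": 0,"wz": 0,"jaw": 25},
    {"tx": 0,"ty": 0,"tz": 0.009,"wx": 0,"wy": 0,"wz": 0,"jaw": 25},
    {"tx": 0,"ty": 0,"tz": 0.009,"wx": 0,"wy": 0,"wz": 0,"jaw": 25},
    {"tx": 0,"ty": 0,"tz": 0.009,"wx": 0,"wy": 0,"wz": 0,"jaw": 25},
    {"tx": 0,"ty": 0,"tz": 0.009,"wx": 0,"wy": 0,"wz": 0,"jaw": 25},
    {"tx": 0,"ty": 0,"tz": 0.009,"wx": 0,"wy": 0,"wz": 0,"jaw": 25},
    {"tx": 0,"ty": 0,"tz": 0.009,"wx": 0,"wy": 0,"wz": 0,"jaw": 25},
    {"tx": 0,"ty": 0,"tz": 0.005,"wx": 0,"wy": 0,"wz": 0,"jaw": 25},
    {"tx": 0,"ty": 0,"tz": 0,"wx": 0,"wy": 0,"wz": 0,"jaw": 25},
  ],
)

```text
clock: 20.42
tcp_pos: [0.5105, 0.1498, 0.1391]
ee_rot: [[-0.0, -1.0, -0.0], [-1.0, 0.0, -0.0], [0.0, 0.0, -1.0]]
ft_force: [0.1, -0.5, -1.7]
finger_gap: 0.454
grip_force: 60.8
```

```bash
python3 now.py
```

```text
(np.int32(46), np.int64(451), np.int64(468), np.int64(276), np.int64(293), np.float64(459.1), np.float64(284.2)) (np.float64(473.312925170068), np.float64(302.2244897959184), np.int64(290), np.int64(311)) [0.5106 0.1498 0.1393] [[-0.0005, -1.0, 0.0], [-1.0, 0.0005, 0.0], [-0.0, -0.0, -1.0]] [-0.03 -0.39 -1.26]
```

Emit:
jog_arm(
  plan=[
    {"tx": 0.0015,"ty": 0,"tz": 0.009,"wx": 0,"wy": 0,"wz": 0,"jaw": 25},
    {"tx": 0,"ty": 0,"tz": 0.009,"wx": 0,"wy": 0,"wz": 0,"jaw": 25},
    {"tx": 0,"ty": 0,"tz": 0.009,"wx": 0,"wy": 0,"wz": 0,"jaw": 25},
    {"tx": 0,"ty": 0,"tz": 0,"wx": 0,"wy": 0,"wz": 0,"jaw": 25},
    {"tx": 0,"ty": 0,"tz": 0,"wx": 0,"wy": 0,"wz": 0,"jaw": 66},
    {"tx": 0,"ty": 0,"tz": 0,"wx": 0,"wy": 0,"wz": 0,"jaw": 66},
    {"tx": 0,"ty": 0,"tz": 0,"wx": 0,"wy": 0,"wz": 0,"jaw": 66},
    {"tx": 0,"ty": 0,"tz": -0.03,"wx": 0,"wy": 0,"wz": 0,"jaw": 68},
    {"tx": 0,"ty": 0,"tz": -0.06,"wx": 0,"wy": 0,"wz": 0,"jaw": 68},
    {"tx": 0.05,"ty": 0,"tz": -0.04,"wx": 0,"wy": 0,"wz": 0,"jaw": 68},
    {"tx": 0.1,"ty": 0,"tz": 0,"wx": 0,"wy": 0,"wz": 0,"jaw": 68},
    {"tx": 0.1,"ty": 0,"tz": 0,"wx": 0,"wy": 0,"wz": 0,"jaw": 68},
  ],
)

```text
clock: 21.98
tcp_pos: [0.5105, 0.0476, 0.1815]
ee_rot: [[0.0, -1.0, 0.001], [-1.0, -0.0, 0.0], [-0.0, -0.001, -1.0]]
ft_force: [0.0, 0.0, -1.1]
finger_gap: 0.796
grip_force: 0.0
```

```bash
python3 now.py; python3 - <<'E'
from h import *
a=cam("scene");b=cam("top")
A=np.array(a["image"])[225:325,410:510];B=np.array(b["image"])[215:295,140:260]
c=np.hstack([cv2.resize(A,(560,560),interpolation=cv2.INTER_CUBIC),cv2.resize(np.vstack([B,B*0,B*0])[:240],(240,560))])
cv2.imwrite("pics/c4.png",c[:,:,::-1])
E
```

```text
(np.int32(46), np.int64(450), np.int64(467), np.int64(280), np.int64(297), np.float64(457.5), np.float64(287.6)) (np.float64(475.2689075630252), np.float64(303.890756302521), np.int64(291), np.int64(311)) [0.5103 0.0441 0.1819] [[-0.0024, -1.0, 0.001], [-1.0, 0.0024, -0.0009], [0.0009, -0.001, -1.0]] [ 0.33 -2.11  0.67]
```

View pics/c4.png

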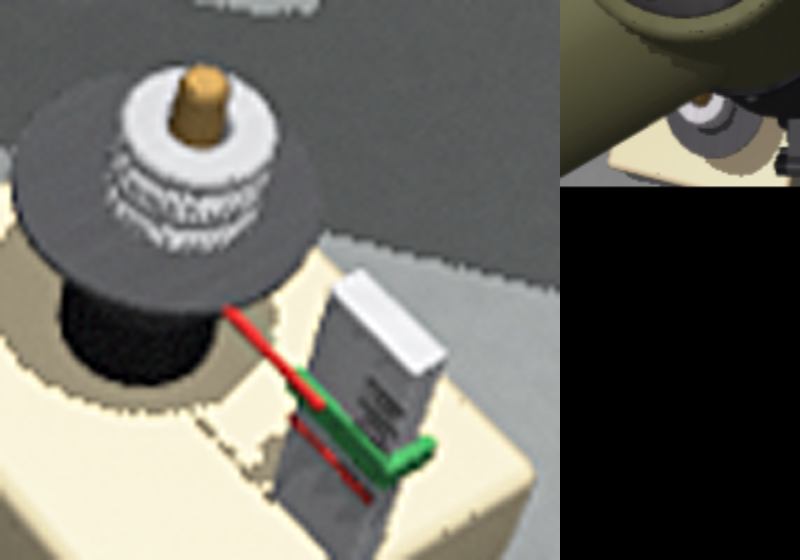

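Two collars are stacked flat. The pointer tip at crop (322,405) lies at the upper part of the green band, so I need numbers to tell whether it is inside.

```bash
cat > band.py <<'E'
from ptr import *
a=cam("scene");s=[s0,a]
c=np.array([.5107,.1434])
# yaw of scale from the column's cap in the top image
_,b0=pickle.load(open("s0.pkl","rb"))
im=np.array(b0["image"])[230:265,145:200].astype(int);m=(im.min(2)>170)&(im.max(2)-im.min(2)<30)
y,x=np.nonzero(m);w=atz(b0,(x.mean()+145,y.mean()+230),.150);print("cap",w,m.sum(),"dist",np.linalg.norm(w[:2]-c),"yaw deg",np.degrees(np.arctan2(*( -(w[:2]-c)*[1,-1]))) )
d=(w[:2]-c)/np.linalg.norm(w[:2]-c);ex=np.array([d[1],-d[0]])
print("d",d,"ex",ex)
def P(X,Y,Z):q=c+ex*X+d*Y;return [q[0],q[1],Z]
base=proj(a,[P(.006,.08,.11)])[0]
for n,q in(("X",P(.007,.08,.11)),("Y",P(.006,.081,.11)),("Z",P(.006,.08,.111))):print(n,(proj(a,[q])[0]-base).round(3))
for nm,S in(("empty",s0),("now",a)):
    I=np.array(S["image"]).astype(float);print(nm)
    for cx in range(460,478,2):
        col=I[280:322,cx];r=col[:,0]-col[:,1:].max(1);g=col[:,1]-np.maximum(col[:,0],col[:,2])
        yy=np.arange(280,322)
        print(cx,"red",[int(k) for k in yy[r>35]],"green",[(int(k),int(v)) for k,v in zip(yy,g) if v>25])
# predicted rows on the face X=6mm: overload line z=.133-.042
for X in(.006,.008,.010):
    for Z in(.133,.091):print(X,Z,proj(a,[P(X,.070,Z),P(X,.085,Z)]).round(1).tolist())
E
python3 band.py
```

```text
cap [0.52883781 0.22677206 0.15      ] 112 dist 0.08532221437803181 yaw deg -12.273595873391288
d [0.2125801  0.97714364] ex [ 0.97714364 -0.2125801 ]
X [-0.5   0.28]
Y [0.431 0.456]
Z [ 0.115 -0.378]
empty
460 red [280, 281, 282] green []
462 red [282, 283, 284, 299, 300] green [(291, 53), (292, 26), (293, 26), (294, 27)]
464 red [284, 285, 286, 301, 302] green [(291, 63), (292, 67), (293, 46), (294, 34), (295, 32), (296, 35), (297, 26)]
466 red [286, 287, 288, 289, 303, 304] green [(293, 52), (294, 73), (295, 55), (296, 31), (297, 30), (298, 34), (299, 35)]
468 red [288, 289, 290, 291, 305, 306, 307] green [(295, 52), (296, 74), (297, 55), (298, 34), (299, 33), (300, 33), (301, 30)]
470 red [289, 290, 307, 308, 309] green [(297, 50), (298, 69), (299, 51), (300, 31), (301, 30), (302, 36), (303, 36)]
472 red [310, 311] green [(299, 32), (300, 58), (301, 51), (302, 36), (303, 33), (304, 34), (305, 36)]
474 red [311, 312, 313] green [(302, 50), (303, 56), (304, 39), (305, 28), (306, 33), (307, 36), (308, 31)]
476 red [] green [(304, 53), (305, 60), (306, 37), (307, 31), (308, 33), (309
[... 344 characters left out ...]
0, 37), (301, 36)]
470 red [307, 308, 309] green [(297, 53), (298, 74), (299, 55), (300, 32), (301, 32), (302, 37), (303, 40)]
472 red [310, 311] green [(299, 35), (300, 63), (301, 53), (302, 38), (303, 34), (304, 34), (305, 39)]
474 red [311, 312, 313] green [(302, 54), (303, 58), (304, 42), (305, 31), (306, 34), (307, 37), (308, 33)]
476 red [] green [(304, 56), (305, 62), (306, 41), (307, 34), (308, 32), (309, 36), (310, 31)]
0.006 0.133 [[466.1, 283.0], [472.7, 289.9]]
0.006 0.091 [[461.4, 299.0], [467.7, 305.8]]
0.008 0.133 [[465.0, 283.6], [471.6, 290.4]]
0.008 0.091 [[460.4, 299.5], [466.7, 306.3]]
0.01 0.133 [[464.0, 284.1], [470.6, 291.0]]
0.01 0.091 [[459.4, 300.1], [465.7, 306.9]]
```

At a fixed image column, 1 mm of height is about 0.5 px. The pointer has sunk about 18 mm to z ≈ 115 mm. Measured from the overload line, the band runs about 102–113 mm. So the pointer is still about 2 mm above the band, and a third collar (about 106 mm) lands well inside it. Fetching the collar at (0.610, -0.150).

Emit:
jog_arm(
  plan=[
    {"tx": 0.07,"ty": -0.035,"tz": 0,"wx": 0,"wy": 0,"wz": 0,"jaw": 68},
    {"tx": 0.11,"ty": -0.055,"tz": 0,"wx": 0,"wy": 0,"wz": 0,"jaw": 68},
    {"tx": 0.11,"ty": -0.055,"tz": 0,"wx": 0,"wy": 0,"wz": 0,"jaw": 68},
    {"tx": 0.11,"ty": -0.055,"tz": 0,"wx": 0,"wy": 0,"wz": 0,"jaw": 68},
    {"tx": 0.085,"ty": -0.049,"tz": 0,"wx": 0,"wy": 0,"wz": 0,"jaw": 68},
    {"tx": 0,"ty": 0,"tz": 0,"wx": 0,"wy": 0,"wz": 0,"jaw": 68},
    {"tx": 0,"ty": 0,"tz": 0,"wx": 0,"wy": 0,"wz": 0,"jaw": 68},
  ],
)

```text
clock: 23.05
tcp_pos: [0.61, -0.1442, 0.1803]
ee_rot: [[-0.0, -1.0, -0.001], [-1.0, 0.0, 0.0], [-0.0, 0.001, -1.0]]
ft_force: [-0.3, 0.3, 0.1]
finger_gap: 0.8
grip_force: 0.0
```

```bash
python3 now.py
```

```text
(np.int32(45), np.int64(450), np.int64(467), np.int64(280), np.int64(297), np.float64(457.5), np.float64(287.7)) (np.float64(475.1885245901639), np.float64(303.8114754098361), np.int64(291), np.int64(311)) [ 0.61   -0.1439  0.1807] [[0.0006, -1.0, 0.0001], [-1.0, -0.0006, 0.0002], [-0.0002, -0.0001, -1.0]] [-0.11  0.16  0.  ]
```

Emit:
jog_arm(
  plan=[
    {"tx": 0.015,"ty": 0,"tz": 0.05,"wx": 0,"wy": 0,"wz": 0.028,"jaw": 68},
    {"tx": 0,"ty": 0,"tz": 0.06,"wx": 0,"wy": 0,"wz": 0.028,"jaw": 68},
    {"tx": 0,"ty": 0,"tz": 0.06,"wx": 0,"wy": 0,"wz": 0.028,"jaw": 68},
    {"tx": 0,"ty": 0,"tz": 0.06,"wx": 0,"wy": 0,"wz": 0.028,"jaw": 68},
    {"tx": 0,"ty": 0,"tz": 0.06,"wx": 0,"wy": 0,"wz": 0.028,"jaw": 68},
    {"tx": 0,"ty": 0,"tz": 0.06,"wx": 0,"wy": 0,"wz": 0.028,"jaw": 68},
    {"tx": 0,"ty": 0,"tz": 0.06,"wx": 0,"wy": 0,"wz": 0.028,"jaw": 68},
    {"tx": 0,"ty": 0,"tz": 0.05,"wx": 0,"wy": 0,"wz": 0.028,"jaw": 68},
    {"tx": 0,"ty": 0,"tz": 0.023,"wx": 0,"wy": 0,"wz": 0.026,"jaw": 68},
    {"tx": 0,"ty": 0,"tz": 0,"wx": 0,"wy": 0,"wz": 0,"jaw": 68},
    {"tx": 0,"ty": 0,"tz": 0,"wx": 0,"wy": 0,"wz": 0,"jaw": 40},
    {"tx": 0,"ty": 0,"tz": 0,"wx": 0,"wy": 0,"wz": 0,"jaw": 40},
  ],
)

```text
clock: 24.6
tcp_pos: [0.6117, -0.1508, -0.01]
ee_rot: [[-1.0, -0.002, 0.004], [-0.002, 1.0, -0.001], [-0.004, -0.001, -1.0]]
ft_force: [1.2, -2.2, 0.2]
finger_gap: 0.466
grip_force: 0.9
```

Emit:
jog_arm(
  plan=[
    {"tx": 0,"ty": 0,"tz": 0,"wx": 0,"wy": 0,"wz": 0,"jaw": 40},
    {"tx": 0,"ty": 0,"tz": 0,"wx": 0,"wy": 0,"wz": 0,"jaw": 40},
  ],
)

```text
clock: 24.85
tcp_pos: [0.6116, -0.151, -0.0103]
ee_rot: [[-1.0, -0.001, 0.004], [-0.001, 1.0, -0.001], [-0.004, -0.001, -1.0]]
ft_force: [0.1, 0.5, 5.5]
finger_gap: 0.465
grip_force: 3.8
```

Emit:
jog_arm(
  plan=[
    {"tx": 0,"ty": 0,"tz": 0,"wx": 0,"wy": 0,"wz": 0,"jaw": 66},
    {"tx": 0,"ty": 0,"tz": 0,"wx": 0,"wy": 0,"wz": 0,"jaw": 66},
    {"tx": 0,"ty": 0,"tz": 0,"wx": 0,"wy": 0,"wz": -0.028,"jaw": 66},
    {"tx": 0,"ty": 0,"tz": 0,"wx": 0,"wy": 0,"wz": -0.028,"jaw": 66},
    {"tx": 0,"ty": 0,"tz": 0,"wx": 0,"wy": 0,"wz": -0.028,"jaw": 66},
    {"tx": 0,"ty": 0,"tz": 0,"wx": 0,"wy": 0,"wz": -0.028,"jaw": 66},
    {"tx": 0,"ty": 0,"tz": 0,"wx": 0,"wy": 0,"wz": -0.028,"jaw": 66},
    {"tx": 0,"ty": 0,"tz": 0,"wx": 0,"wy": 0,"wz": -0.028,"jaw": 66},
    {"tx": 0,"ty": 0,"tz": 0,"wx": 0,"wy": 0,"wz": -0.028,"jaw": 66},
    {"tx": 0,"ty": 0,"tz": 0,"wx": 0,"wy": 0,"wz": -0.028,"jaw": 66},
    {"tx": 0,"ty": 0,"tz": 0,"wx": 0,"wy": 0,"wz": -0.026,"jaw": 66},
  ],
)

```text
clock: 26.22
tcp_pos: [0.6096, -0.1507, -0.0133]
ee_rot: [[0.005, -1.0, -0.001], [-1.0, -0.005, 0.0], [-0.0, 0.001, -1.0]]
ft_force: [-0.1, 0.6, -0.3]
finger_gap: 0.772
grip_force: 0.0
```

Emit:
jog_arm(
  plan=[
    {"tx": 0,"ty": 0,"tz": 0,"wx": 0,"wy": 0,"wz": 0,"jaw": 25},
    {"tx": 0,"ty": 0,"tz": 0,"wx": 0,"wy": 0,"wz": 0,"jaw": 25},
    {"tx": 0,"ty": 0,"tz": 0,"wx": 0,"wy": 0,"wz": 0,"jaw": 25},
    {"tx": 0,"ty": 0,"tz": 0,"wx": 0,"wy": 0,"wz": 0,"jaw": 25},
  ],
)

```text
clock: 26.72
tcp_pos: [0.6102, -0.1509, -0.0123]
ee_rot: [[-0.001, -1.0, 0.0], [-1.0, 0.001, -0.0], [0.0, -0.0, -1.0]]
ft_force: [-0.3, 0.3, 3.9]
finger_gap: 0.459
grip_force: 60.1
```

Emit:
jog_arm(
  plan=[
    {"tx": 0,"ty": 0,"tz": -0.06,"wx": 0,"wy": 0,"wz": 0,"jaw": 25},
    {"tx": 0,"ty": 0,"tz": -0.12,"wx": 0,"wy": 0,"wz": 0,"jaw": 25},
    {"tx": 0,"ty": 0,"tz": -0.12,"wx": 0,"wy": 0,"wz": 0,"jaw": 25},
    {"tx": 0,"ty": 0,"tz": -0.12,"wx": 0,"wy": 0,"wz": 0,"jaw": 25},
    {"tx": 0,"ty": 0,"tz": -0.08,"wx": 0,"wy": 0,"wz": 0,"jaw": 25},
    {"tx": 0,"ty": 0,"tz": 0,"wx": 0,"wy": 0,"wz": 0,"jaw": 25},
  ],
)

```text
clock: 27.48
tcp_pos: [0.6111, -0.1509, 0.19]
ee_rot: [[-0.001, -1.0, 0.005], [-1.0, 0.001, 0.0], [-0.0, -0.005, -1.0]]
ft_force: [0.1, -0.2, -1.5]
finger_gap: 0.454
grip_force: 60.7
```

Emit:
jog_arm(
  plan=[
    {"tx": -0.06,"ty": 0.02,"tz": 0,"wx": 0,"wy": 0,"wz": 0,"jaw": 25},
    {"tx": -0.11,"ty": 0.037,"tz": 0,"wx": 0,"wy": 0,"wz": 0,"jaw": 25},
    {"tx": -0.11,"ty": 0.037,"tz": 0,"wx": 0,"wy": 0,"wz": 0,"jaw": 25},
    {"tx": -0.11,"ty": 0.037,"tz": 0,"wx": 0,"wy": 0,"wz": 0,"jaw": 25},
    {"tx": -0.11,"ty": 0.037,"tz": 0,"wx": 0,"wy": 0,"wz": 0,"jaw": 25},
    {"tx": -0.11,"ty": 0.037,"tz": 0,"wx": 0,"wy": 0,"wz": 0,"jaw": 25},
    {"tx": -0.1,"ty": 0.033,"tz": 0,"wx": 0,"wy": 0,"wz": 0,"jaw": 25},
    {"tx": -0.04,"ty": 0.011,"tz": 0,"wx": 0,"wy": 0,"wz": 0,"jaw": 25},
    {"tx": 0,"ty": 0,"tz": 0,"wx": 0,"wy": 0,"wz": 0,"jaw": 25},
    {"tx": 0,"ty": 0,"tz": 0,"wx": 0,"wy": 0,"wz": 0,"jaw": 25},
  ],
)

```text
clock: 28.72
tcp_pos: [0.5106, 0.1485, 0.1866]
ee_rot: [[-0.001, -1.0, -0.001], [-1.0, 0.001, -0.001], [0.001, 0.001, -1.0]]
ft_force: [-0.3, 0.5, -1.6]
finger_gap: 0.458
grip_force: 60.7
```

```bash
python3 now.py
```

```text
(np.int32(46), np.int64(450), np.int64(467), np.int64(280), np.int64(297), np.float64(457.6), np.float64(287.7)) (np.float64(475.1885245901639), np.float64(303.8114754098361), np.int64(291), np.int64(311)) [0.5107 0.1483 0.1868] [[-0.0017, -1.0, -0.0008], [-1.0, 0.0017, -0.0005], [0.0005, 0.0008, -1.0]] [-0.6  -0.45 -1.05]
```

Emit:
jog_arm(
  plan=[
    {"tx": 0,"ty": 0,"tz": 0.03,"wx": 0,"wy": 0,"wz": 0,"jaw": 25},
    {"tx": 0,"ty": 0,"tz": 0.03,"wx": 0,"wy": 0,"wz": 0,"jaw": 25},
    {"tx": 0,"ty": 0,"tz": 0.012,"wx": 0,"wy": 0,"wz": 0,"jaw": 25},
    {"tx": 0,"ty": 0,"tz": 0.008,"wx": 0,"wy": 0,"wz": 0,"jaw": 25},
    {"tx": 0,"ty": 0,"tz": 0.008,"wx": 0,"wy": 0,"wz": 0,"jaw": 25},
    {"tx": 0,"ty": 0,"tz": 0.008,"wx": 0,"wy": 0,"wz": 0,"jaw": 25},
    {"tx": 0,"ty": 0,"tz": 0.008,"wx": 0,"wy": 0,"wz": 0,"jaw": 25},
    {"tx": 0,"ty": 0,"tz": 0.008,"wx": 0,"wy": 0,"wz": 0,"jaw": 25},
    {"tx": 0,"ty": 0,"tz": 0.008,"wx": 0,"wy": 0,"wz": 0,"jaw": 25},
    {"tx": 0,"ty": 0,"tz": 0,"wx": 0,"wy": 0,"wz": 0,"jaw": 25},
  ],
)

```text
clock: 30.02
tcp_pos: [0.5105, 0.1491, 0.139]
ee_rot: [[-0.001, -1.0, -0.0], [-1.0, 0.001, -0.0], [0.0, 0.0, -1.0]]
ft_force: [0.5, -0.6, -1.6]
finger_gap: 0.457
grip_force: 60.7
```

```bash
python3 now.py
```

```text
(np.int32(49), np.int64(450), np.int64(467), np.int64(280), np.int64(298), np.float64(458.5), np.float64(288.9)) (np.float64(475.22131147540983), np.float64(303.6803278688525), np.int64(291), np.int64(311)) [0.5105 0.1491 0.1392] [[-0.0006, -1.0, -0.0002], [-1.0, 0.0006, -0.0001], [0.0001, 0.0002, -1.0]] [ 0.61  0.14 -0.33]
```

Threaded: the pan hasn't been pushed down. Lowering a little more, releasing, and retreating.

Emit:
jog_arm(
  plan=[
    {"tx": 0,"ty": 0,"tz": 0.006,"wx": 0,"wy": 0,"wz": 0,"jaw": 25},
    {"tx": 0,"ty": 0,"tz": 0.005,"wx": 0,"wy": 0,"wz": 0,"jaw": 25},
    {"tx": 0,"ty": 0,"tz": 0,"wx": 0,"wy": 0,"wz": 0,"jaw": 25},
    {"tx": 0,"ty": 0,"tz": 0,"wx": 0,"wy": 0,"wz": 0,"jaw": 66},
    {"tx": 0,"ty": 0,"tz": 0,"wx": 0,"wy": 0,"wz": 0,"jaw": 66},
    {"tx": 0,"ty": 0,"tz": 0,"wx": 0,"wy": 0,"wz": 0,"jaw": 66},
    {"tx": 0,"ty": 0,"tz": -0.03,"wx": 0,"wy": 0,"wz": 0,"jaw": 68},
    {"tx": 0,"ty": 0,"tz": -0.06,"wx": 0,"wy": 0,"wz": 0,"jaw": 68},
    {"tx": 0.05,"ty": 0,"tz": -0.06,"wx": 0,"wy": 0,"wz": 0,"jaw": 68},
    {"tx": 0.12,"ty": 0,"tz": 0,"wx": 0,"wy": 0,"wz": 0,"jaw": 68},
    {"tx": 0.12,"ty": 0,"tz": 0,"wx": 0,"wy": 0,"wz": 0,"jaw": 68},
    {"tx": 0.06,"ty": 0,"tz": 0,"wx": 0,"wy": 0,"wz": 0,"jaw": 68},
  ],
)

```text
clock: 31.58
tcp_pos: [0.5106, 0.0073, 0.1963]
ee_rot: [[-0.002, -1.0, 0.002], [-1.0, 0.002, 0.0], [-0.0, -0.002, -1.0]]
ft_force: [-0.4, 0.4, 1.3]
finger_gap: 0.796
grip_force: 0.0
```

Emit:
jog_arm(
  plan=[
    {"tx": 0.1,"ty": 0,"tz": 0,"wx": 0,"wy": 0,"wz": 0,"jaw": 68},
    {"tx": 0.1,"ty": 0,"tz": 0,"wx": 0,"wy": 0,"wz": 0,"jaw": 68},
    {"tx": 0,"ty": 0,"tz": 0,"wx": 0,"wy": 0,"wz": 0,"jaw": 68},
    {"tx": 0,"ty": 0,"tz": 0,"wx": 0,"wy": 0,"wz": 0,"jaw": 68},
  ],
)

```text
clock: 32.08
tcp_pos: [0.5106, -0.0707, 0.1955]
ee_rot: [[-0.001, -1.0, 0.001], [-1.0, 0.001, 0.0], [-0.0, -0.001, -1.0]]
ft_force: [0.9, 0.9, 0.7]
finger_gap: 0.796
grip_force: 0.0
```

```bash
python3 now.py; python3 band.py | sed -n '/now/,/^0.006/p'; python3 - <<'E'
from h import *
a=cam("scene");b=cam("top")
A=np.array(a["image"])[225:325,410:510]
c=np.hstack([cv2.resize(A,(460,460),interpolation=cv2.INTER_CUBIC),cv2.resize(np.array(b["image"])[100:360,130:322],(340,460))])
cv2.imwrite("pics/c5.png",c[:,:,::-1])
E
```

```text
(np.int32(76), np.int64(449), np.int64(475), np.int64(283), np.int64(314), np.float64(461.2), np.float64(296.4)) (np.float64(474.13432835820896), np.float64(302.7835820895522), np.int64(291), np.int64(311)) [ 0.5106 -0.0703  0.1954] [[-0.0001, -1.0, 0.0005], [-1.0, 0.0001, 0.0003], [-0.0003, -0.0005, -1.0]] [-0.88  0.18 -0.16]
now
460 red [293, 294, 295] green []
462 red [294, 295, 296, 297, 298, 299, 300] green [(291, 57), (292, 33), (293, 34)]
464 red [297, 298, 299, 300, 301, 302] green [(291, 65), (292, 76), (293, 57), (294, 34), (295, 33)]
466 red [299, 300, 301, 303, 304] green [(293, 51), (294, 77), (295, 55), (296, 35), (297, 35)]
468 red [305, 306, 307] green [(295, 54), (296, 76), (297, 57), (298, 34), (299, 33), (300, 38), (301, 35)]
470 red [307, 308, 309] green [(297, 52), (298, 71), (299, 52), (300, 34), (301, 33), (302, 34), (303, 38)]
472 red [310, 311] green [(299, 33), (300, 59), (301, 51), (302, 36), (303, 33), (304, 35), (305, 36)]
474 red [311, 312, 313] green [(302, 52), (303, 56), (304, 40), (305, 30), (306, 34), (307, 37), (308, 30)]
476 red [] green [(304, 55), (305, 59), (306, 39), (307, 31), (308, 35), (309, 36), (310, 29)]
0.006 0.133 [[466.1, 283.0], [472.7, 289.9]]
```

View pics/c5.png

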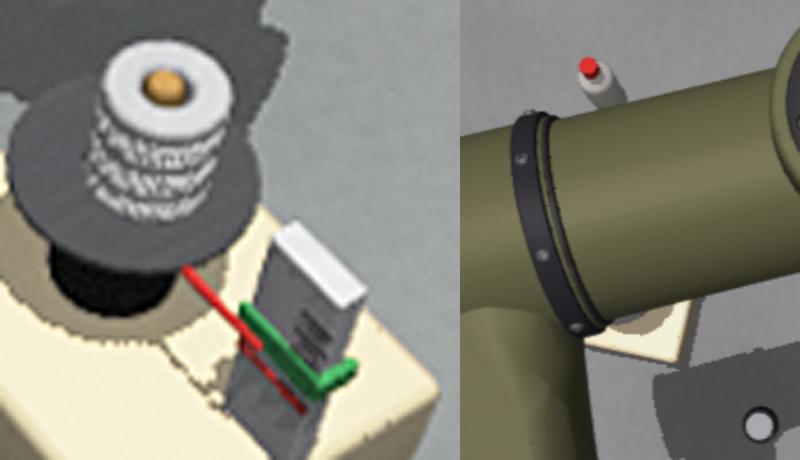

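The stack has three collars lying flat. The pointer looks low in the band because of parallax, since it stands off the face. I'll check that stand-off independently in the first top view before handing in.

```bash
python3 - <<'E'
from ptr import *
a,b=pickle.load(open("s0.pkl","rb"));c=np.array([.5107,.1434])
im=np.array(b["image"])[230:265,150:200];h=cv2.cvtColor(im,cv2.COLOR_RGB2HSV)
m=(((h[...,0]<8)|(h[...,0]>172))&(h[...,1]>110)&(h[...,2]>60));ys,xs=np.nonzero(m)
d=np.array([.2126,.9771]);ex=np.array([d[1],-d[0]])
for x in sorted(set(xs)):
    y=ys[xs==x].mean();w=atz(b,(x+150,y+230),.133)[:2]-c;print(x+150,round(y+230,1),"X %.1f Y %.1f mm"%(w@ex*1e3,w@d*1e3))
im=im.astype(int);k=(im.min(2)>170)&(im.max(2)-im.min(2)<30);ys,xs=np.nonzero(k)
w=np.array([atz(b,(x+150,y+230),.150)[:2]-c for x,y in zip(xs,ys)])*1e3
print("cap X",np.percentile(w@ex,[2,50,98]).round(1),"Y",np.percentile(w@d,[2,98]).round(1))
E
```

```text
171 239.0 X 12.6 Y 82.2 mm
172 239.5 X 12.1 Y 80.2 mm
173 239.5 X 12.5 Y 78.6 mm
174 239.5 X 12.9 Y 76.9 mm
175 239.5 X 13.2 Y 75.2 mm
176 240.5 X 11.9 Y 73.0 mm
177 240.5 X 12.3 Y 71.3 mm
178 240.5 X 12.7 Y 69.6 mm
179 240.5 X 13.1 Y 67.9 mm
180 240.5 X 13.4 Y 66.2 mm
181 241.5 X 12.1 Y 64.1 mm
182 241.5 X 12.5 Y 62.4 mm
183 243.3 X 9.8 Y 59.8 mm
184 241.5 X 13.3 Y 59.0 mm
185 241.5 X 13.6 Y 57.3 mm
186 242.5 X 12.3 Y 55.1 mm
187 242.5 X 12.7 Y 53.5 mm
188 242.5 X 13.1 Y 51.8 mm
189 242.5 X 13.5 Y 50.1 mm
190 242.5 X 13.8 Y 48.4 mm
191 243.5 X 12.5 Y 46.2 mm
192 243.5 X 12.9 Y 44.5 mm
193 243.0 X 14.1 Y 43.1 mm
cap X [-5.   0.1  5. ] Y [ 70.6 100. ]
```

The pointer stands about 6 mm proud of the face, which confirms the parallax. Pointer height is about 107–108 mm and the band spans about 102–113 mm, so it is in the band. Everything is released, so I'm handing in.

```bash
python3 -c "
from plant import arm
print(arm.job_done())"
```

```text
the job is handed in; nothing more can be done
None
```

I threaded three collars from the shallow tray onto the spindle one at a time, released them, and handed the job in; by my measurement the pointer is at about 107 mm, inside the green band (about 102–113 mm).

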